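# Switch on the little white lamp on the tray

### The arm

A 6-joint arm with a two-finger parallel gripper is mounted at the origin on the work surface. World frame = base frame: x ahead of the robot, y to its left, z up, the work surface at z = 0. Lengths are in m, angles in rad, forces in N, time in s.
With the tool pointing down it reaches from about 0.25 to 0.725 m from the base axis. Payload 4 kg.
Tool frame: the origin (TCP) lies between the finger pads; the fingertips stand 11 mm ahead of it and the grasp point (between the pads) lies 8 mm behind it (bot.tip_extent is the distance from the TCP to the fingertips, in m); z points along the fingers, y is the line along which they close (so a half turn about z gives the same grasp; the last joint's range is limited). The gripper opens to 85 mm and grips with 20 to 120 N. Pads are 22 mm wide; open, the fingers measure 114 mm over their backs; the gripper's body (76 mm by 85 mm) begins 54 mm behind the grasp point. The pads swing forward as they close: fully open they stand 13 mm farther back than shut.
Start: joints at [1.271, 0.241, 0.005, 1.335, 0, 1.571], TCP at [0.148, 0.478, 0.242] pointing down, gripper open.
Joint ranges: [-2.72, 2.72], [-1.05, 1.87], [-1.09, 1.28], [-1.99, 2.15], [-1.42, 1.44], [-3.14, 3.14]. Speed limits (rad/s): [2.79, 2.79, 3.14, 3.14, 3.14, 3.14].

### API

Orientations are given as a unit quaternion [x, y, z, w].
In Python, from workcell import bot gives the robot as it stands. The module is installed in compiled form; this text tells all that it offers.
- The arm moves only by the tool drive_tool, never from a script. Its argument "rows" is a list of rows, each an object of numbers: "dx", "dy", "dz": the shift along the tool's x, y, z in units of 50 mm (1.0 is 50 mm); "wx", "wy", "wz": the turn, a rotation vector about the tool's x, y, z in units of 5 degrees (1.0 is 5 degrees); "hand": the finger opening in mm, from 0 to 85.4. A call has 1 to 20 rows; each row is the pose to reach, as a shift and turn from the pose commanded when the call began, along the tool's axes at that moment; what a row does not reach only later rows make up. A row lasts 1/10 s, in which the tool goes at most 50 mm and 8.59 degrees, less where a joint would pass 70% of its speed; a pose out of reach is approached as far as the arm can. A call with a gripper value outside its range is refused whole. The fingers move at their own pace and stop on an object; the grip force is fixed at half the most. Time passes only in rows, so rows that repeat a pose let the fingers close. It gives the time, the measured TCP pose, the force, the opening and the grip force at its end, in the units of the state.
- bot.get_obs(): the state, without advancing time (a new reading comes with each control period).
- bot.camera(name): name is "side" or "top" or "wrist"; returns the picture (480x640x3 uint8, red, green, blue); there is no depth.
- bot.get_calibration(name): a dict with "vfov" (degrees; the focal length in pixels is half the picture's height over the tangent of half this angle, whatever the lens; pixels are square), "cx", "cy" (the principal point, pixels), "k1" (the pictures are not rectified: a ray, as slopes to the right and down, at radius r is drawn at 1 + k1 r^2 times it, then the intrinsics apply), "origin" and "rotation" of the camera in the world; the wrist camera has in their place "mount" (4x4, takes a point from camera to tool coordinates, whose origin is the TCP and whose axes are the flange's). Camera axes: x right, y up, looking along -z (the intrinsics and any distortion apply to the point x, -y, -z); pixel columns grow to the right and rows downward; lengths in m; the calibration is good to about 2 mm. A picture is of the moment at which its call begins: read the wrist's pose just before it. get_calibration takes no time and is no camera call.
- bot.job_done(): hands the job in; it is judged then, once.
Trained networks look in the newest picture that a camera, given by its name, has taken for a name from the list of things; names that differ only in an ending like _2 or _b are one class to them, and where a whole thing is asked for, a point or a joint stands for the part that bears it (a point fixed in the world has none). Each returns a list of dicts, best first, with "score" (0 to 1); they miss things now and then, are a little off and sometimes report something else, mostly with a low value. They report only what shows in the picture. A call takes as long as a camera call.
- bot.look_for(camera, thing): "extent" ([centre column, centre row, width, height] in pixels, round what is visible of it).
- bot.outline_of(camera, thing): "region" (480x640 bool, what is visible of it) and "extent" ([centre column, centre row, width, height] in pixels, round what is visible of it).
The state is a dict: "clock": time; "joint_pos": joint angles; "joint_vel": joint speeds; "tau": joint torques, N m; "eef_pos": TCP position; "tool_rot": TCP orientation; "ft_force": force on the tool from outside, world axes, zero at the start; "ft_torque": the same for the moment, N m; "grip_width": finger opening in m; "grasp_force": force on a finger pad.
Only numpy, scipy, OpenCV 4.12 (cv2) and the standard library are available. Lean on these libraries where they do the work, as an engineer would, in place of code of your own. Each camera call takes 0.05 s, during which the arm holds its last target. There are 200 camera calls.

### The job

Switch on the small white lamp on the walnut tray: slide the orange thumb piece in its slot all the way towards the lamp's dome. Leave the dark torch beside it, which has the same kind of switch, switched off, and do not knock the cup over or push it away.

Things in the scene. Friction and masses are not known exactly. Their poses are not given: they have to be found in the camera images.
- lamp_thumb (a point): Top centre of the white lamp's orange thumb piece (12 mm along x, 26 wide, 8 deep); moves with it. x axis: along the slot to the dome (ON way); z up. Lamp: white slab 186 x 72, 34 high, fixed, on either half of the tray; cream dome 72 across, 40 above the slab, its centre 78 mm ahead of this point at OFF. The piece is flush with the slab's top. Green dot by the slot: ON end.
- lamp_switch (a joint): Travel (m) of the lamp's thumb piece: 0 OFF, 0.022 fully ON at the stop on the dome side; starts at 0 to 0.004, slides with about 1.5 N, stays where left. Its black-floored slot is 88 mm long, 34 wide, 9 deep; at OFF 54 mm of it lie free behind the piece (away from the dome): the shut fingertips go in there, in line with the slot, to push its rear face.
- torch_switch (a joint): The same travel for the bystander: a dark grey flat torch of the lamp's size with a black rubber head and a yellow stripe, on the tray's other half, with an equal slot and orange thumb piece. 0 off, 0.022 on; starts at 0 to 0.004, must stay off.
- cup: Empty white ceramic cup, loose, 76 mm across at the rim and 75 high, standing on the far middle of the tray between lamp and torch. Origin at the centre of its underside, z axis up.

How it is judged:
By the outcome, as a careful person would: the job done as asked, in the order asked, and still so for the second after the job is handed in, with the robot touching nothing.
It also fails if it takes over 29 s, if anything falls off the work surface, if the arm or the gripper's body presses on something with over 40 N, if the wrist force passes 120 N, or if a joint passes its speed limit or range.

## Working session

There is one attempt and no reset: what is moved stays moved. The work goes in short steps, Python scripts to look and compute and a tool call to move; the robot and the scene stay as the last step left them, time stands still between calls to the robot, and variables do not carry over. Pictures are saved under pics/ and viewed, at most 10 in all, crops included, and the job is handed in when it is done.

Besides the shell and the picture viewer there is one more tool, called after "Call:" by a JSON object that holds its "op" and its "data", one argument or row to a line. drive_tool: Moves the arm, as the interface text tells. Its arguments: {"type":"object","properties":{"rows":{"type":"array","items":{"type":"object","properties":{"dx":{"type":"number"},"dy":{"type":"number"},"dz":{"type":"number"},"wx":{"type":"number"},"wy":{"type":"number"},"wz":{"type":"number"},"hand":{"type":"number"}}}}},"required":["rows"]}

```bash
mkdir -p pics; cat > h.py <<'E'
import numpy as np, cv2
from scipy.spatial.transform import Rotation as R
from workcell import bot
def cam(name):
    c=bot.get_calibration(name); f=240/np.tan(np.radians(c['vfov'])/2)
    if 'mount' in c:
        o=bot.get_obs(); T=np.eye(4); T[:3,:3]=R.from_quat(o['tool_rot']).as_matrix(); T[:3,3]=o['eef_pos']
        M=T@np.array(c['mount']); return c,f,M[:3,3],M[:3,:3]
    return c,f,np.array(c['origin']),np.array(c['rotation']).reshape(3,3)
def p2w(C,u,v,z):
    c,f,o,Rm=C; d=np.array([(u-c['cx'])/f,(v-c['cy'])/f]); s=d.copy()
    for _ in range(20): s=d/(1+c['k1']*(s@s))
    r=Rm@np.array([s[0],-s[1],-1]); return o+r*(z-o[2])/r[2]
def snap(name,fn):
    C=cam(name); im=bot.camera(name); cv2.imwrite('pics/'+fn,im[:,:,::-1]); return C,im
E
python3 - <<'E'
from h import *
C,im=snap('top','top1.png')
for t in ['lamp_thumb','lamp_switch','torch_switch','cup']:
    for d in bot.look_for('top',t)[:2]:
        e=d['extent'];print(t,d['score'],np.round(e),p2w(C,e[0],e[1],.04).round(3))
print(bot.get_obs()['tool_rot'],C[2])
E
```

```text
Traceback (most recent call last):
  File "h.py", line 15, in snap
    C=cam(name); im=bot.camera(name); cv2.imwrite('pics/'+fn,im[:,:,::-1]); return C,im
  File "h.py", line 9, in cam
    return c,f,np.array(c['origin']),np.array(c['rotation']).reshape(3,3)
                                     ~~~~~~~~~~~~~~~~~~~~~~~~~~~~~~~^^^^^
ValueError: cannot reshape array of size 4 into shape (3,3)
```

Rotation is a quaternion.

```bash
sed -i "s/np.array(c\['rotation'\]).reshape(3,3)/R.from_quat(c['rotation']).as_matrix()/" h.py
python3 - <<'E'
from h import *
C,im=snap('top','top1.png')
for t in ['lamp_thumb','lamp_switch','torch_switch','cup']:
    for d in bot.look_for('top',t)[:2]:
        e=d['extent'];print(t,d['score'],np.round(e),p2w(C,e[0],e[1],.04).round(3))
print(bot.get_obs()['tool_rot'],C[2],bot.get_obs()['clock'])
E
```

```text
lamp_thumb 0.49 [181. 269.  18.  19.] [0.534 0.205 0.04 ]
lamp_switch 0.5 [182. 269.  15.   6.] [0.533 0.204 0.04 ]
torch_switch 0.58 [421. 263.  18.  12.] [ 0.543 -0.171  0.04 ]
cup 0.8 [300. 165.  45.  51.] [0.701 0.018 0.04 ]
[ 1.49332725e-01  9.88786859e-01 -5.29377308e-04 -7.09461596e-05] [ 0.51221627 -0.0033082   0.72085278] 0.25
```

View pics/top1.png

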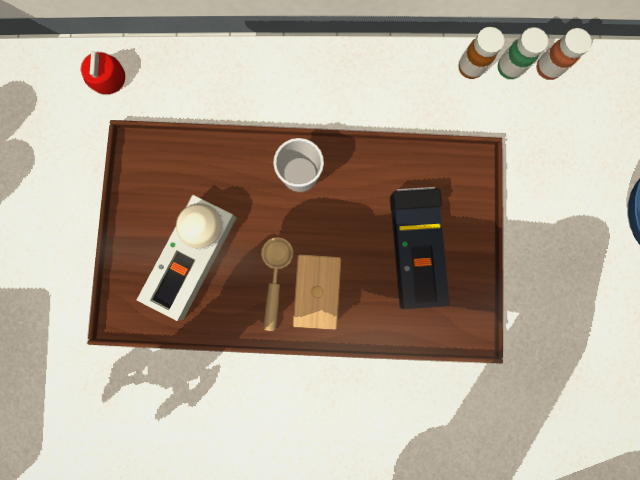

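The top picture shows the lamp on the left (thumb about 179,268, slot running down to about 163,302, dome at 198,226). The torch is on the right and the cup is at 300,165. Next I'll work out a hover move.

```bash
python3 - <<'E'
from h import *
C=cam('top')
a=p2w(C,179,268,.045);b=p2w(C,163,301,.045);print(a,b,np.degrees(np.arctan2(*(a-b)[[1,0]])))
o=bot.get_obs();Rt=R.from_quat(o['tool_rot']).as_matrix()
d=(a-b)/np.linalg.norm(a-b); t=a-.04*d; t[2]=.17
print('shift',Rt.T@(t-o['eef_pos'])/.05,t)
print(np.degrees(np.arctan2(Rt[1,1],Rt[0,1])))
print(bot.get_calibration('wrist'))
E
```

```text
[0.53481096 0.20695459 0.045     ] [0.48393717 0.23008799 0.045     ] -24.452304088295772
shift [-8.20301705 -2.77824373  1.44005398] [0.49839872 0.22351201 0.17      ]
72.82347904516537
{'vfov': 58.11964543947084, 'cx': 320.52318461673633, 'cy': 241.84433004423113, 'k1': -0.023262265081600644, 'mount': array([[ 2.36223027e-05,  9.48981413e-01,  3.15332011e-01,
         8.09641818e-02],
       [ 9.99999989e-01,  2.34267720e-05, -1.45414585e-04,
        -3.37840236e-04],
       [-1.45382950e-04,  3.15332011e-01, -9.48981402e-01,
        -1.31945142e-01],
       [ 0.00000000e+00,  0.00000000e+00,  0.00000000e+00,
         1.00000000e+00]])}
```

Call:
{"op": "drive_tool", "data": {
  "rows": [
    {"dx": -2,"dy": -0.7,"dz": 0.3,"wz": 5,"hand": 0},
    {"dx": -8.2,"dy": -2.8,"dz": 1.45,"wz": 19.46,"hand": 0},
    {"dx": -8.2,"dy": -2.8,"dz": 1.45,"wz": 19.46,"hand": 0},
    {"dx": -8.2,"dy": -2.8,"dz": 1.45,"wz": 19.46,"hand": 0},
    {"dx": -8.2,"dy": -2.8,"dz": 1.45,"wz": 19.46,"hand": 0},
    {"dx": -8.2,"dy": -2.8,"dz": 1.45,"wz": 19.46,"hand": 0},
    {"dx": -8.2,"dy": -2.8,"dz": 1.45,"wz": 19.46,"hand": 0},
    {"dx": -8.2,"dy": -2.8,"dz": 1.45,"wz": 19.46,"hand": 0},
    {"dx": -8.2,"dy": -2.8,"dz": 1.45,"wz": 19.46,"hand": 0},
    {"dx": -8.2,"dy": -2.8,"dz": 1.45,"wz": 19.46,"hand": 0},
    {"dx": -8.2,"dy": -2.8,"dz": 1.45,"wz": 19.46,"hand": 0},
    {"dx": -8.2,"dy": -2.8,"dz": 1.45,"wz": 19.46,"hand": 0},
    {"dx": -8.2,"dy": -2.8,"dz": 1.45,"wz": 19.46,"hand": 0},
    {"dx": -8.2,"dy": -2.8,"dz": 1.45,"wz": 19.46,"hand": 0},
    {"dx": -8.2,"dy": -2.8,"dz": 1.45,"wz": 19.46,"hand": 0},
    {"dx": -8.2,"dy": -2.8,"dz": 1.45,"wz": 19.46,"hand": 0},
    {"dx": -8.2,"dy": -2.8,"dz": 1.45,"wz": 19.46,"hand": 0}
  ]
}}

```text
invalid input at $.rows[0]: expected keys dx, dy, dz, wx, wy, wz, hand
```

```bash
python3 - <<'E'
from h import *
C,im=snap('wrist','w1.png')
snap('side','s1.png')
for t in ['lamp_thumb','lamp_switch']:
  for d in bot.look_for('wrist',t)[:2]:
    e=d['extent'];print(t,d['score'],np.round(e),p2w(C,e[0],e[1],.045).round(4))
o=bot.get_obs();print(o['clock'],o['eef_pos'],o['grip_width'],o['ft_force'],o['joint_pos'])
E
```

```text
0.45 [0.14765758 0.47762768 0.24220723] 0.08523399657271481 [-0.60490513 -0.16400849  0.75474179] [1.27096808e+00 2.40678090e-01 4.84259907e-03 1.33518348e+00
 3.17665229e-07 1.57076885e+00]
```

View pics/w1.png

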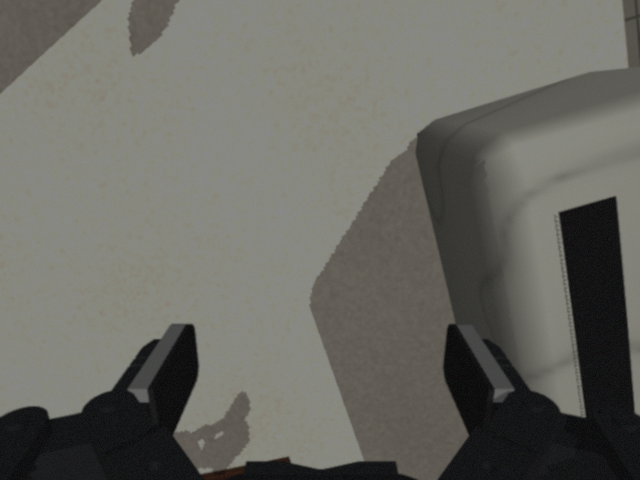

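View pics/s1.png

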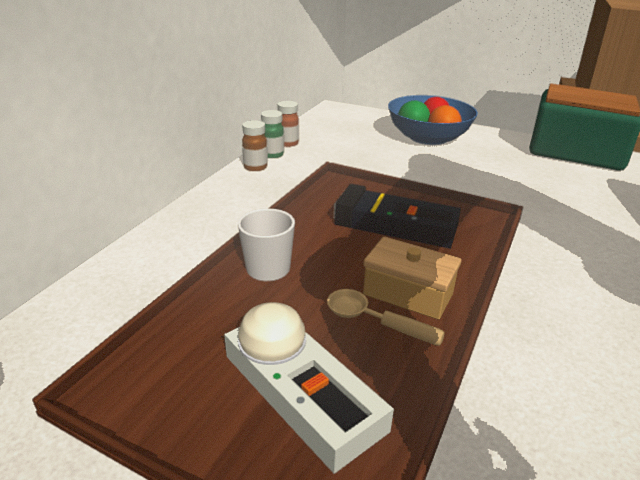

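The move was refused because every row needs all the keys. The wrist view shows only the table and the open fingers. The side view shows the lamp in the foreground, with its thumb at 316,384 and the free slot running down to about 350,420. I'll repeat the move with complete rows.

Call:
{"op": "drive_tool", "data": {
  "rows": [
    {"dx": -1,"dy": -0.4,"dz": 0,"wx": 0,"wy": 0,"wz": 2,"hand": 0},
    {"dx": -8.2,"dy": -2.8,"dz": 1.45,"wx": 0,"wy": 0,"wz": 19.46,"hand": 0},
    {"dx": -8.2,"dy": -2.8,"dz": 1.45,"wx": 0,"wy": 0,"wz": 19.46,"hand": 0},
    {"dx": -8.2,"dy": -2.8,"dz": 1.45,"wx": 0,"wy": 0,"wz": 19.46,"hand": 0},
    {"dx": -8.2,"dy": -2.8,"dz": 1.45,"wx": 0,"wy": 0,"wz": 19.46,"hand": 0},
    {"dx": -8.2,"dy": -2.8,"dz": 1.45,"wx": 0,"wy": 0,"wz": 19.46,"hand": 0},
    {"dx": -8.2,"dy": -2.8,"dz": 1.45,"wx": 0,"wy": 0,"wz": 19.46,"hand": 0},
    {"dx": -8.2,"dy": -2.8,"dz": 1.45,"wx": 0,"wy": 0,"wz": 19.46,"hand": 0},
    {"dx": -8.2,"dy": -2.8,"dz": 1.45,"wx": 0,"wy": 0,"wz": 19.46,"hand": 0},
    {"dx": -8.2,"dy": -2.8,"dz": 1.45,"wx": 0,"wy": 0,"wz": 19.46,"hand": 0},
    {"dx": -8.2,"dy": -2.8,"dz": 1.45,"wx": 0,"wy": 0,"wz": 19.46,"hand": 0},
    {"dx": -8.2,"dy": -2.8,"dz": 1.45,"wx": 0,"wy": 0,"wz": 19.46,"hand": 0},
    {"dx": -8.2,"dy": -2.8,"dz": 1.45,"wx": 0,"wy": 0,"wz": 19.46,"hand": 0},
    {"dx": -8.2,"dy": -2.8,"dz": 1.45,"wx": 0,"wy": 0,"wz": 19.46,"hand": 0},
    {"dx": -8.2,"dy": -2.8,"dz": 1.45,"wx": 0,"wy": 0,"wz": 19.46,"hand": 0},
    {"dx": -8.2,"dy": -2.8,"dz": 1.45,"wx": 0,"wy": 0,"wz": 19.46,"hand": 0},
    {"dx": -8.2,"dy": -2.8,"dz": 1.45,"wx": 0,"wy": 0,"wz": 19.46,"hand": 0}
  ]
}}

```text
clock: 2.15
eef_pos: [0.498, 0.223, 0.1699]
tool_rot: [0.841, 0.541, 0.0, 0.0]
ft_force: [0.2, 0.4, 0.6]
grip_width: -0.0
grasp_force: 0.0
```

```bash
python3 - <<'E'
from h import *
C,im=snap('wrist','w2.png')
for t in ['lamp_thumb','lamp_switch']:
  for d in bot.look_for('wrist',t)[:2]:
    e=d['extent'];print(t,d['score'],np.round(e),p2w(C,e[0],e[1],.045).round(4))
o=bot.get_obs();print(o['clock'],o['eef_pos'],o['grip_width'],o['ft_force'],o['joint_pos'])
E
```

```text
lamp_thumb 0.84 [384. 228.  24.  42.] [0.5358 0.2107 0.045 ]
lamp_switch 0.7 [382. 228.  25.  41.] [0.5345 0.2116 0.045 ]
2.3 [0.49801113 0.22293234 0.16985785] 0.00023723088790701474 [-0.9053077  -0.20658425  1.28963893] [ 4.20896392e-01  3.70803200e-01 -6.37890742e-03  1.19350251e+00
 -4.42455699e-06  2.41864404e+00]
```

View pics/w2.png

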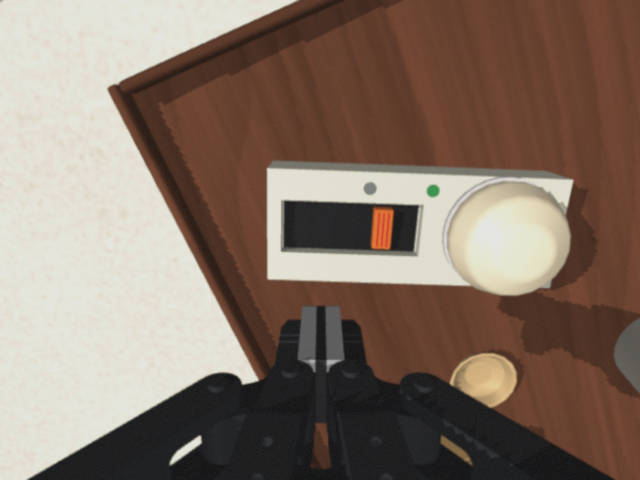

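The wrist view shows the slot spanning about (284,201)–(421,254), the orange piece at 382,228 and the fingers at 321,335. I'll get the slab height from the slot's length and by triangulating against the top view.

```bash
python3 - <<'E'
from h import *
from scipy.optimize import least_squares
C=cam('wrist');T=cam('top')
im=cv2.imread('pics/w2.png');h=cv2.cvtColor(im,cv2.COLOR_BGR2HSV)
m=((h[:,:,0]<15)&(h[:,:,1]>190)&(h[:,:,2]>180)).astype(np.uint8);m[:180]=0;m[270:]=0;m[:,:350]=0;m[:,410:]=0
v,u=np.nonzero(m);print('orange',u.min(),u.max(),v.min(),v.max())
g=im[:,:,1].astype(int); print(g[226,276:294],g[226,366:376],g[226,408:430]);print(g[194:210,330],g[240:262,330]); print(g[156:174,330],g[272:292,330])
for z in (.035,.04,.045,.05):
    q=[p2w(C,*p,z)for p in((283.5,226),(419.5,230),(330,202),(330,250))]
    print(z,np.linalg.norm(q[1]-q[0]),np.linalg.norm(q[3]-q[2]), p2w(C,382.5,228,z)[:2],p2w(T,179,268.5,z)[:2])
E
```

```text
orange 372 392 210 247
[226 225 226 224 214 153 133 105  62  35  38  35  33  32  32  34  38  36] [ 41  41  38  36  41  53  77  96 114 119] [ 37  38  39  37  36  35  38  63 130 191 180 163 165 187 216 221 222 221
 221 222 222 222]
[223 224 224 224 223 223 215 164  93  47  39  40  39  38  41  39] [ 39  38  36  40  40  39  40  44  67  99 116 118 128 166 207 221 223 224
 223 223 224 223]
[ 60  61  61  61  62  66  86 106 115 119 118 119 119 136 178 213 222 223] [223 224 223 223 223 224 223 222 210 157  93  65  64  65  64  63  66  65
  68  66]
0.035 0.08776851931997258 0.03213851024772676 [0.5351063  0.20773163] [0.53435714 0.2100393 ]
0.04 0.08612374276968911 0.03153623658028811 [0.53503533 0.20939052] [0.53419573 0.20848395]
0.045 0.08447896621940575 0.03093396291284939 [0.53496436 0.21104941] [0.53403432 0.20692861]
0.05 0.08283418966912232 0.030331689245410673 [0.53489339 0.2127083 ] [0.53387291 0.20537326]
```

```bash
python3 - <<'E'
from h import *
C=cam('wrist');im=cv2.imread('pics/w2.png')[:,:,1].astype(int)
z=.0415;o=bot.get_obs();Rt=R.from_quat(o['tool_rot']).as_matrix()
tl=lambda u,v:Rt.T@(p2w(C,u,v,z)-o['eef_pos'])
def edge(u,lo,hi):  # slab edges
    c=im[lo:hi,u];return lo+np.argmax(np.abs(np.diff(c)))+.5
for rng,nm in(((160,180),'top'),((272,292),'bot'),((194,212),'sl'),((246,262),'slb')):
    us=[290,300,310,320,330,340,350] if 'sl' in nm else range(285,440,10)
    P=np.array([tl(u,edge(u,*rng)) for u in us]);k=np.polyfit(P[:,1],P[:,0],1);print(nm,np.degrees(np.arctan(k[0])),k[1])
print('rear',tl(281,228),'thumb rear',tl(372,228),'front',tl(392,228),'end',tl(421,229))
print('thumb x',tl(382,210),tl(382,248), C[2],Rt[:,1],bot.tip_extent)
E
```

```text
top -1.9916554976440473 0.04013446905067565
bot -2.0242039718246545 -0.03258470161419042
sl -2.3070908778870782 0.020540899263574375
slb -1.967018870936152 -0.01310965961400893
rear [ 0.00344711 -0.02472081  0.12835622] thumb rear [0.00343897 0.03246713 0.12836064] front [0.0034397  0.04505244 0.12836161] end [0.00278604 0.06337522 0.12836297]
thumb x [0.01507684 0.03824063 0.12836203] [-0.00986794  0.03935386  0.1283601 ] [0.53131922 0.2962532  0.30180986] [ 9.10232425e-01 -4.14097726e-01  7.72248914e-05] 0.011
```

Call:
{"op": "drive_tool", "data": {
  "rows": [
    {"dx": 0.075,"dy": 0.06,"dz": 0.8,"wx": 0,"wy": 0,"wz": 0.4,"hand": 0},
    {"dx": 0.075,"dy": 0.06,"dz": 1.6,"wx": 0,"wy": 0,"wz": 0.4,"hand": 0},
    {"dx": 0.075,"dy": 0.06,"dz": 2.1,"wx": 0,"wy": 0,"wz": 0.4,"hand": 0},
    {"dx": 0.075,"dy": 0.06,"dz": 2.1,"wx": 0,"wy": 0,"wz": 0.4,"hand": 0},
    {"dx": 0.075,"dy": 0.06,"dz": 2.1,"wx": 0,"wy": 0,"wz": 0.4,"hand": 0}
  ]
}}

```text
clock: 2.8
eef_pos: [0.5024, 0.2251, 0.0651]
tool_rot: [0.85, 0.526, -0.0, -0.0]
ft_force: [-0.2, -0.9, 0.4]
grip_width: 0.0
grasp_force: 0.0
```

```bash
python3 - <<'E'
from h import *
C,im=snap('wrist','w3.png');S,i2=snap('side','s3.png')
cv2.imwrite('pics/c3.png',np.hstack([cv2.resize(im[140:440,170:570],None,fx=1,fy=1),cv2.resize(i2[300:450,220:420],None,fx=2,fy=2)])[:,:,::-1])
E
```

```text
(no output)
```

View pics/c3.png

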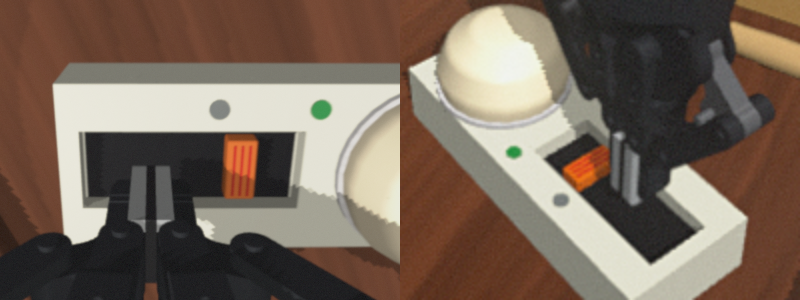

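The wrist crop shows the fingertips lined up over the free part of the slot, with the orange piece ahead of them. The side crop shows the gripper links spreading outward, so I'll check their clearance to the dome.

```bash
python3 - <<'E'
from h import *
S=cam('side');c,f,so,Rm=S
o=bot.get_obs();Rt=R.from_quat(o['tool_rot']).as_matrix();p=np.array(o['eef_pos'])
def pl(cx,cy):
    u,v=220+(cx-400)/2,300+cy/2
    a=p2w(S,u,v,0);r=a-so;n=Rt[:,0];t=n@(p-so)/(n@r);return (Rt.T@(so+r*t-p)).round(4)
for q in((618,188),(632,203),(642,165),(672,160),(745,122),(772,105),(755,92),(715,45),(735,70),(700,105),(560,30),(575,60),(610,100)):print(q,pl(*q))
W=cam('wrist');print(p,'dome ctr ahead', .0785+.0413-.003)
E
```

```text
(618, 188) [-0.      0.0107  0.0234]
(632, 203) [0.     0.0004 0.0245]
(642, 165) [-0.     -0.0046 -0.0059]
(672, 160) [ 0.     -0.0229 -0.0249]
(745, 122) [-0.     -0.0593 -0.0771]
(772, 105) [-0.     -0.0706 -0.0948]
(755, 92) [-0.     -0.062  -0.0948]
(715, 45) [-0.     -0.0399 -0.1024]
(735, 70) [-0.     -0.0512 -0.0979]
(700, 105) [-0.     -0.0356 -0.0676]
(560, 30) [-0.      0.0565 -0.0443]
(575, 60) [-0.      0.0449 -0.0338]
(610, 100) [-0.      0.0191 -0.0281]
[0.50382738 0.22570618 0.06675265] dome ctr ahead 0.1168
```

Clear: the links stay above the dome's height. I'll insert the fingertips now, then push.

Call:
{"op": "drive_tool", "data": {
  "rows": [
    {"dx": 0,"dy": 0,"dz": 0.2,"wx": 0,"wy": 0,"wz": 0,"hand": 0},
    {"dx": 0,"dy": 0,"dz": 0.3,"wx": 0,"wy": 0,"wz": 0,"hand": 0},
    {"dx": 0,"dy": 0,"dz": 0.36,"wx": 0,"wy": 0,"wz": 0,"hand": 0},
    {"dx": 0,"dy": 0,"dz": 0.36,"wx": 0,"wy": 0,"wz": 0,"hand": 0},
    {"dx": 0,"dy": 0,"dz": 0.36,"wx": 0,"wy": 0,"wz": 0,"hand": 0}
  ]
}}

```text
clock: 3.4
eef_pos: [0.5023, 0.225, 0.0468]
tool_rot: [0.85, 0.526, -0.0, -0.0]
ft_force: [0.5, 0.9, -0.6]
grip_width: 0.0004
grasp_force: 0.0
```

Call:
{"op": "drive_tool", "data": {
  "rows": [
    {"dx": 0,"dy": 0.15,"dz": 0,"wx": 0,"wy": 0,"wz": 0,"hand": 0},
    {"dx": 0,"dy": 0.3,"dz": 0,"wx": 0,"wy": 0,"wz": 0,"hand": 0},
    {"dx": 0,"dy": 0.4,"dz": 0,"wx": 0,"wy": 0,"wz": 0,"hand": 0},
    {"dx": 0,"dy": 0.5,"dz": 0,"wx": 0,"wy": 0,"wz": 0,"hand": 0},
    {"dx": 0,"dy": 0.6,"dz": 0,"wx": 0,"wy": 0,"wz": 0,"hand": 0},
    {"dx": 0,"dy": 0.65,"dz": 0,"wx": 0,"wy": 0,"wz": 0,"hand": 0},
    {"dx": 0,"dy": 0.65,"dz": 0,"wx": 0,"wy": 0,"wz": 0,"hand": 0}
  ]
}}

```text
clock: 4.1
eef_pos: [0.5319, 0.2102, 0.0468]
tool_rot: [0.85, 0.526, 0.0, 0.0]
ft_force: [-0.7, -0.6, 0.7]
grip_width: -0.0002
grasp_force: 0.0
```

```bash
python3 - <<'E'
from h import *
C,im=snap('wrist','w4.png');S,i2=snap('side','s4.png')
cv2.imwrite('pics/c4.png',np.hstack([im[140:440,170:570],cv2.resize(i2[300:450,220:420],None,fx=2,fy=2)])[:,:,::-1])
o=bot.get_obs();print(o['eef_pos'],o['ft_force'])
E
```

```text
[0.53149376 0.21029898 0.04669819] [-0.55904887  0.62164742 -0.15680355]
```

View pics/c4.png

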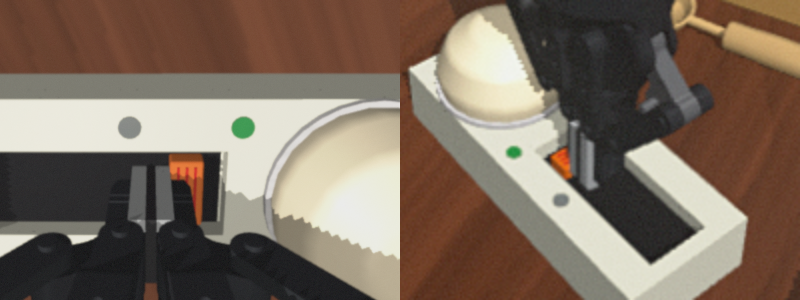

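The piece is moving, with about 5 mm of slot left in front of it at (205–220, 190). I'll push on in small steps and watch the force.

Call:
{"op": "drive_tool", "data": {
  "rows": [
    {"dx": 0,"dy": 0.05,"dz": 0,"wx": 0,"wy": 0,"wz": 0,"hand": 0},
    {"dx": 0,"dy": 0.09,"dz": 0,"wx": 0,"wy": 0,"wz": 0,"hand": 0},
    {"dx": 0,"dy": 0.12,"dz": 0,"wx": 0,"wy": 0,"wz": 0,"hand": 0},
    {"dx": 0,"dy": 0.12,"dz": 0,"wx": 0,"wy": 0,"wz": 0,"hand": 0}
  ]
}}

```text
clock: 4.6
eef_pos: [0.5367, 0.2077, 0.0467]
tool_rot: [0.85, 0.526, -0.0, 0.0]
ft_force: [-1.7, 0.8, 0.2]
grip_width: 0.0001
grasp_force: 0.5
```

```bash
python3 - <<'E'
from h import *
C,im=snap('wrist','w5.png')
cv2.imwrite('pics/c5.png',cv2.resize(im[260:400,270:430],None,fx=4,fy=4)[:,:,::-1])
o=bot.get_obs();print(o['eef_pos'],o['ft_force'],o['tau'])
E
```

```text
[0.53673459 0.20765138 0.04665506] [-1.43474652 -0.1692122   0.04488716] [-1.99665776e-01 -4.73487854e+01  2.19182754e+01 -3.59925376e-01
 -9.11612017e-02 -6.01235311e-03]
```

View pics/c5.png

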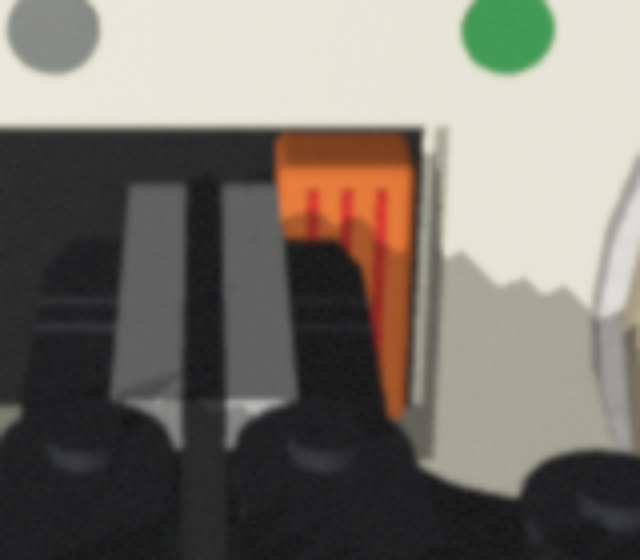

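The piece is nearly at the end wall (front face at about 410, wall at 425, in zoomed pixels). I'll push until the force rises.

Call:
{"op": "drive_tool", "data": {
  "rows": [
    {"dx": 0,"dy": 0.02,"dz": 0,"wx": 0,"wy": 0,"wz": 0,"hand": 0},
    {"dx": 0,"dy": 0.04,"dz": 0,"wx": 0,"wy": 0,"wz": 0,"hand": 0},
    {"dx": 0,"dy": 0.04,"dz": 0,"wx": 0,"wy": 0,"wz": 0,"hand": 0}
  ]
}}

```text
clock: 4.95
eef_pos: [0.5385, 0.2068, 0.0467]
tool_rot: [0.85, 0.526, -0.0, 0.0]
ft_force: [-1.6, 0.3, -0.9]
grip_width: -0.0001
grasp_force: 0.6
```

Call:
{"op": "drive_tool", "data": {
  "rows": [
    {"dx": 0,"dy": 0.02,"dz": 0,"wx": 0,"wy": 0,"wz": 0,"hand": 0},
    {"dx": 0,"dy": 0.04,"dz": 0,"wx": 0,"wy": 0,"wz": 0,"hand": 0},
    {"dx": 0,"dy": 0.04,"dz": 0,"wx": 0,"wy": 0,"wz": 0,"hand": 0}
  ]
}}

```text
clock: 5.25
eef_pos: [0.5393, 0.2064, 0.0466]
tool_rot: [0.85, 0.527, -0.001, -0.001]
ft_force: [-4.8, 2.0, 1.0]
grip_width: 0.0
grasp_force: 2.5
```

Force is rising and the motion has stalled, so this is the stop. One more small push, then back off and lift.

Call:
{"op": "drive_tool", "data": {
  "rows": [
    {"dx": 0,"dy": 0.02,"dz": 0,"wx": 0,"wy": 0,"wz": 0,"hand": 0},
    {"dx": 0,"dy": 0.02,"dz": 0,"wx": 0,"wy": 0,"wz": 0,"hand": 0}
  ]
}}

```text
clock: 5.45
eef_pos: [0.5394, 0.2063, 0.0466]
tool_rot: [0.85, 0.527, -0.001, -0.002]
ft_force: [-7.2, 3.6, 3.3]
grip_width: -0.0002
grasp_force: 3.9
```

Call:
{"op": "drive_tool", "data": {
  "rows": [
    {"dx": 0,"dy": -0.1,"dz": 0,"wx": 0,"wy": 0,"wz": 0,"hand": 0},
    {"dx": 0,"dy": -0.3,"dz": 0,"wx": 0,"wy": 0,"wz": 0,"hand": 0},
    {"dx": 0,"dy": -0.3,"dz": 0,"wx": 0,"wy": 0,"wz": 0,"hand": 0},
    {"dx": 0,"dy": -0.3,"dz": -0.3,"wx": 0,"wy": 0,"wz": 0,"hand": 0},
    {"dx": 0,"dy": -0.3,"dz": -1,"wx": 0,"wy": 0,"wz": 0,"hand": 0},
    {"dx": 0,"dy": -0.4,"dz": -2,"wx": 0,"wy": 0,"wz": 0,"hand": 0},
    {"dx": 0,"dy": -0.5,"dz": -2.5,"wx": 0,"wy": 0,"wz": 0,"hand": 0},
    {"dx": 0,"dy": -0.5,"dz": -2.5,"wx": 0,"wy": 0,"wz": 0,"hand": 0},
    {"dx": 0,"dy": -0.5,"dz": -2.5,"wx": 0,"wy": 0,"wz": 0,"hand": 0}
  ]
}}

```text
clock: 6.35
eef_pos: [0.5194, 0.2169, 0.1725]
tool_rot: [0.85, 0.526, 0.001, 0.0]
ft_force: [-0.1, 0.3, -0.4]
grip_width: 0.0005
grasp_force: 0.0
```

```bash
python3 - <<'E'
from h import *
C,im=snap('wrist','w6.png');S,i2=snap('side','s6.png')
cv2.imwrite('pics/c6.png',np.hstack([cv2.resize(im[140:290,270:470],None,fx=2,fy=2),i2[150:450,150:550]])[:,:,::-1])
E
```

```text
(no output)
```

View pics/c6.png

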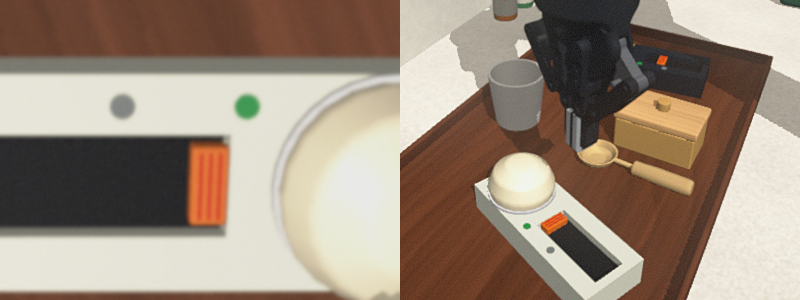

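The piece sits flush against the slot's dome end (x about 228 in the left crop). The cup is upright and the torch is untouched.

```bash
python3 -c "
from workcell import bot
print(bot.job_done())"
```

```text
the job is handed in; nothing more can be done
None
```

The white lamp's switch is pushed fully ON to its stop, the torch and cup were not touched, and I handed the job in after about 6.5 s of robot time; no verdict was returned.

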